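# Make up the crow and herald puppet kits

### The arm

A 6-joint arm with a two-finger parallel gripper is mounted at the origin on the work surface. World frame = base frame: x ahead of the robot, y to its left, z up, the work surface at z = 0. Lengths are in m, angles in rad, forces in N, time in s.
With the tool pointing down it reaches from about 0.375 to 0.925 m from the base axis. Payload 5.7 kg.
Tool frame: the origin (TCP) lies on the centre line of the jaws, within the pads' length; the fingertips stand 14 mm ahead of it and the grasp point (between the pads) lies 5 mm behind it (robot.tip_extent is the z of the fingertips in the tool frame, in m); z points along the fingers, y is the line along which they close (so a half turn about z gives the same grasp; the last joint's range is limited). The gripper opens to 88 mm and grips with 3 to 60 N. Pads are 20 mm wide; open, the fingers measure 115 mm over their backs; the gripper's body (75 mm by 178 mm) begins 61 mm behind the grasp point.
Start: joints at [0.986, 0.359, 1.51, -0, 1.272, -0.115], TCP at [0.272, 0.535, 0.237] pointing down, gripper open.
Joint ranges: [-2.97, 2.97], [-1.01, 2.36], [0.21, 2.38], [-0.96, 4.11], [0.2, 2.71], [-2.98, 2.98]. Speed limits (rad/s): [2.39, 2.39, 3.14, 3.14, 3.14, 3.14].

### API

Orientations are given as [roll, pitch, yaw] about the fixed x, y, z axes, in that order (R = Rz(yaw) Ry(pitch) Rx(roll)).
In Python, from rig import robot gives the robot as it stands.
- The arm moves only by the shell command python3 -m handwheel 'ROWS' [FORCE]. ROWS is JSON, a list of rows, each an object with "fingers": the finger opening in m, from 0 to 0.0878; "linear": the shift along the tool's x, y, z in m, a list of three; "delta_rot": the turn, a rotation vector about the tool's x, y, z in rad, a list of three. In form: [{"fingers": fingers, "linear": [dx, dy, dz], "delta_rot": [ax, ay, az]}, ...]. A call has 1 to 12 rows; each row is the pose to reach, as a shift and turn from the pose commanded when the call began, along the tool's axes at that moment; what a row does not reach only later rows make up. A row lasts 1/12 s, in which the tool goes at most 41.7 mm and 7.16 degrees, less where a joint would pass 70% of its speed; a pose out of reach is approached as far as the arm can. A call with a gripper value outside its range is refused whole. The fingers move at their own pace and stop on an object; FORCE is the grip in N (left out, the last holds). Time passes only in rows, so rows that repeat a pose let the fingers close. It gives the time, the measured TCP pose, the force, the opening and the grip force at its end, in the units of the state.
- robot.get_state(): the state, without advancing time (a new reading comes with each control period).
- robot.get_image(name): name is "scene" or "top"; returns a dict with "frame" (480x640x3 uint8, blue, green, red), "K" (3x3 intrinsics, pixels), "rvec" (rotation vector, rad) and "tvec" (3), from world to camera coordinates, as OpenCV has them. Camera axes: x right, y down, z forward; pixel columns grow to the right and rows downward; lengths in m; the calibration is good to about 2 mm. A picture is of the moment at which its call begins. There is no depth.
- robot.close_job(): hands the job in; it is judged then, once.
The state is a dict: "clock": time; "joint_positions": joint angles; "qd": joint speeds; "tau": joint torques, N m; "position": TCP position; "eef_rot": TCP orientation; "wrist_force": force on the tool from outside, world axes, zero at the start; "torque": the same for the moment, N m; "width": opening from 0.0 (shut) to 1.0 (fully open); "finger_force": force on a finger pad.
Only numpy, scipy, OpenCV 4.12 (cv2) and the standard library are available. Lean on these libraries where they do the work, as an engineer would, in place of code of your own. Each camera call takes 0.05 s, during which the arm holds its last target. There are 200 camera calls.

### The job

Make up two puppet kits from the stock on the bench: the black crow beak, the blue eye pair and the spring clamp go in the green tray, the tin trumpet and the amber eye pair in the red tray. Set each one down flat, centred on its own white painted outline and lying along it (either way round), without dropping it. Leave the orange duck beak and the glue jar where they are.

Things in the scene. Friction and masses are not known exactly. Their poses are not given: they have to be found in the camera images.
- crow_beak: carved wooden crow beak, gloss black: a rounded block 40 long (x) x 32 wide (y) x 30 high with a tapering beak in front (+x) and a pale 12 mm mounting dowel behind (-x), both clear of the bench, each ending 55 mm from the middle. Grip the block across y. Origin: centre of the block's underside, mid-length; z up. 60 g
- blue_eyes: a pair of blue glass bead doll eyes (18 mm balls with black pupils) side by side on one pale wooden bar, all one rigid piece; the bar is 60 long (x) x 20 wide (y) x 14 high, the beads rise to 28 mm, centred 19 mm either side of the middle along x. Grip the bar's middle across y. Origin: centre of the underside; x along the bar, z up. 40 g
- amber_eyes: a pair of amber (orange-yellow) glass bead doll eyes (18 mm balls with black pupils) side by side on one pale wooden bar, all one rigid piece; the bar is 60 long (x) x 20 wide (y) x 14 high, the beads rise to 28 mm, centred 19 mm either side of the middle along x. Grip the bar's middle across y. Origin: centre of the underside; x along the bar, z up. 40 g
- trumpet: tin toy trumpet, pale metal, lying with three red valve buttons up: a valve block 30 long (x) x 24 wide (y) x 36 high (42 with the buttons) in the middle, a thin pipe to a red mouthpiece 50 mm behind (-x) and a 40 mm wide bell ending 53 mm ahead (+x). Grip the valve block across y. Origin: centre of the block's underside; z up. 70 g
- spring_clamp: steel spring clamp with red tips, lying on its side: a middle block 34 long (x) x 24 wide (y) x 20 high, closed jaws ending 49 mm ahead (+x), two splayed handles about 48 mm apart ending 51 mm behind (-x), both lower than 20 mm. It does not open (rigid). Grip the middle block across y. Origin: centre of the block's underside; z up. 90 g
- green_tray: green kit tray; fixed, 230 (x) x 150 (y) mm, rim 14 high, 5 thick; flat floor 5 above the bench. Origin: centre of underside; z up, x away from the robot (yaw within 0.25 rad). White outlines on the floor; a thing lies with its x along tray y, either way round, its origin at (tray x, y in mm): crow beak (-64, 0), nearest the robot; eye pair (0, 0), middle; spring clamp (64, 0), farthest
- red_tray: red kit tray; fixed, 230 (x) x 150 (y) mm, rim 14 high, 5 thick; flat floor 5 above the bench. Origin: centre of underside; z up, x away from the robot (yaw within 0.25 rad). White outlines on the floor; a thing lies with its x along tray y, either way round, its origin at (tray x, y in mm): trumpet (-50, 0), nearest the robot; eye pair (50, 0), farthest
- duck_beak: orange wooden duck beak, about 84 x 38 mm, 22 mm high, lying loose among the stock: not needed, leave it. Origin: under its rear block, x towards the bill, z up
- glue_jar: white glue jar with yellow cap, 60 mm across, 55 mm high, loose, beyond the stock: leave it. Origin: centre of its underside
Things that resemble listed ones, but are neither listed nor needed, are in the scene too. Leave any turquoise look-alike of the blue_eyes alone. What is shaped like the crow_beak but turquoise is not meant.

How it is judged:
By the outcome, as a careful person would: the job done as asked, in the order asked, and still so for the second after the job is handed in, with the robot touching nothing.
It also fails if it takes over 128 s, if anything falls off the work surface, if the arm or the gripper's body presses on something with over 40 N, if the wrist force passes 120 N, or if a joint passes its speed limit or range.

## Working session

There is one attempt and no reset: what is moved stays moved. The work goes in short steps, Python scripts to look and compute and a shell command to move; the robot and the scene stay as the last step left them, time stands still between calls to the robot, and variables do not carry over. Pictures are saved under pics/ and viewed, at most 14 in all, crops included, and the job is handed in when it is done.

```bash
ls; mkdir -p pics; python3 - <<'E'
from rig import robot
import cv2,numpy as np,pickle
d={}
for n in("scene","top"):
    im=robot.get_image(n); d[n]=im; cv2.imwrite(f"pics/{n}0.png",im["frame"])
    R=cv2.Rodrigues(np.array(im["rvec"]))[0]; print(n,im["K"],-R.T@np.array(im["tvec"]).ravel())
pickle.dump(d,open("d0.pkl","wb"))
print(robot.get_state(),robot.tip_extent)
E
```

```text
pics
scene [[608.42065431   0.         321.22985245]
 [  0.         608.42065431 250.30995777]
 [  0.           0.           1.        ]] [ 1.34927318 -0.04944176  1.01118343]
top [[586.92793612   0.         315.99650033]
 [  0.         586.92793612 244.15898571]
 [  0.           0.           1.        ]] [0.49020964 0.00781618 0.99700135]
{'clock': 0.1, 'joint_positions': array([ 9.85909978e-01,  3.59442645e-01,  1.51131204e+00, -2.39065699e-05,
        1.27250326e+00, -1.15081677e-01]), 'qd': array([ 0.00073624, -0.00199039, -0.00290471, -0.00077868, -0.00057212,
        0.00077052]), 'tau': array([ 2.50364310e-04, -5.16361892e+01, -2.71405149e+01,  6.77565113e-02,
        2.75934470e-02, -9.52602818e-05]), 'position': array([0.27129989, 0.53449042, 0.23589251]), 'eef_rot': array([-3.13993576e+00, -1.68532968e-04,  2.67179489e+00]), 'wrist_force': array([ 0.12682164, -0.4847109 ,  0.22570128]), 'torque': array([ 0.01434056,  0.0398928 , -0.08183003]), 'finger_force': 0.0, 'width': 0.9988690440812662} 0.014
```

View pics/top0.png

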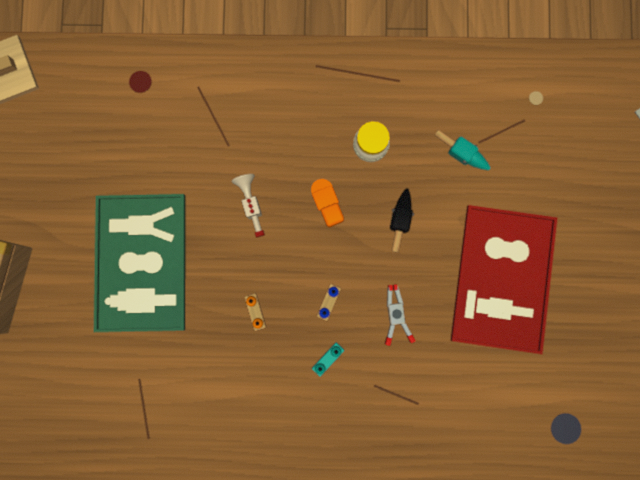

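View pics/scene0.png

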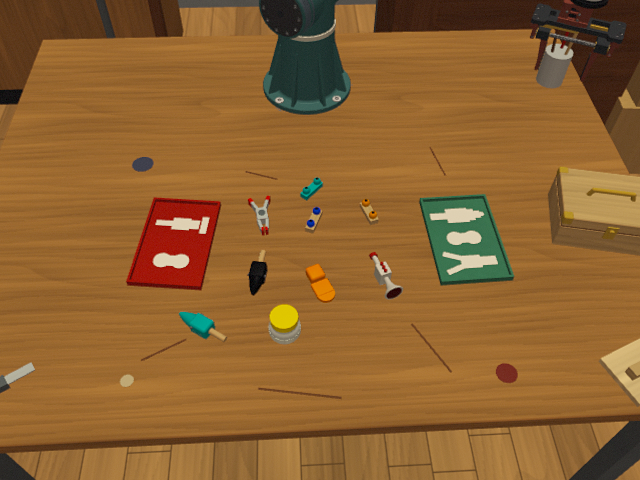

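The top view shows the stock. Crow beak candidates are black (401,215) and turquoise (465,151); the black one is meant. Blue eyes candidates are blue (329,302) and turquoise (328,359); the blue one is meant. I'll confirm both in a crop while measuring.

```bash
cat > h.py <<'E'
import cv2,numpy as np
def ray(im,px,z):
    R=cv2.Rodrigues(np.array(im["rvec"]))[0]; c=-R.T@np.array(im["tvec"]).ravel()
    d=R.T@np.linalg.inv(im["K"])@np.array([px[0],px[1],1.0]); return (c+d*(z-c[2])/d[2])[:2]
def blobs(m,amin=8):
    n,l,s,c=cv2.connectedComponentsWithStats(m.astype(np.uint8)); return [(c[i],s[i,4],l==i) for i in range(1,n) if s[i,4]>=amin]
def wpts(im,m,z):
    return np.array([ray(im,(x,y),z) for y,x in np.argwhere(m)])
def axis(P):
    """PCA axis angle, extent midpoint, length, width"""
    c=P.mean(0); u=np.linalg.svd(P-c)[2][0]; v=np.array([-u[1],u[0]]); a=(P-c)@u; b=(P-c)@v
    return c,u,a.min(),a.max(),np.ptp(b)
def go(x,y,z,yaw):
    "shift in tool axes and turn about tool z from the present pose"
    from rig import robot
    from scipy.spatial.transform import Rotation as Ro
    s=robot.get_state(); T=Ro.from_euler("xyz",s["eef_rot"])
    d=T.inv().apply(np.array([x,y,z])-s["position"])
    yaw0=s["eef_rot"][2]; t=(yaw-yaw0+np.pi/2)%np.pi-np.pi/2
    r=(T.inv()*Ro.from_euler("xyz",[np.pi,0,yaw0+t])).as_rotvec()
    print("at",s["position"].round(4),s["eef_rot"].round(3),"j6",s["joint_positions"][5].round(2),"lin",d.round(4),"rot",r.round(3),"t",round(s["clock"],1))
E
cat > m.py <<'E'
import pickle
from h import *
im=pickle.load(open("d0.pkl","rb"))["top"]; f=im["frame"]; H,S,V=cv2.split(cv2.cvtColor(f,cv2.COLOR_BGR2HSV)); H=H.astype(int)
Y,X=np.mgrid[:480,:640]
def box(x0,y0,x1,y1): return (X>=x0)&(X<x1)&(Y>=y0)&(Y<y1)
def rep(n,P):
    c,u,a,b,w=axis(P); print(n,"c",c.round(4),"mid",(c+u*(a+b)/2).round(4),"ang",np.arctan2(u[1],u[0]).round(3),"len",round(b-a,4),"w",w.round(4))
for n,b,m in(("green",box(80,180,200,345),(H>45)&(H<90)&(S>60)),("red",box(440,195,570,365),((H<8)|(H>172))&(S>150))):
    M=max(blobs(m&b),key=lambda t:t[1])[2].astype(np.uint8)
    ct=max(cv2.findContours(M,0,2)[0],key=cv2.contourArea)
    W=np.array([ray(im,p[0],.014) for p in ct]); r=cv2.minAreaRect((W*1000).astype(np.float32)); print(n,"rect",r)
    for c,a,k in blobs((S<70)&(V>170)&b,100): print(n,"outline",c.round(1),a); rep("  ",wpts(im,k,.005))
for c,a,k in blobs((V<50)&box(380,180,420,250),50): print("crow",c,a); rep("  black",wpts(im,k,.015))
rep("dowel",wpts(im,(V>150)&(S<150)&box(380,225,420,255),.015))
for c,a,k in blobs((H>105)&(H<130)&(S>100)&box(310,280,350,325),15): print("blue",a,ray(im,c,.019))
for c,a,k in blobs((H>5)&(H<20)&(S>200)&(V>170)&box(240,285,275,340),10): print("amber",a,ray(im,c,.019))
red=((H<6)|(H>174))&(S>150)
for c,a,k in blobs(red&box(228,170,275,245),3): print("trumpet red",a,c.round(1),ray(im,c,.042),ray(im,c,.02))
for c,a,k in blobs((S<60)&(V>120)&box(228,170,275,240),20): print("trumpet white",a,c.round(1)); rep("  ",wpts(im,k,.02))
for c,a,k in blobs(red&box(375,278,422,352),3): print("clamp red",a,c.round(1),ray(im,c,.012))
for c,a,k in blobs((S<70)&box(375,278,422,352),30): print("clamp grey",a,c.round(1)); rep("  ",wpts(im,k,.012))
cv2.imwrite("pics/crop1.png",cv2.resize(f[120:380,225:495],None,fx=2.3,fy=2.3,interpolation=cv2.INTER_CUBIC))
E
python3 m.py
```

```text
green rect ((542.425537109375, 314.333984375), (228.997314453125, 150.9967498779297), 1.958821415901184)
green outline [141.6 224.7] 1026
   c [0.6065 0.3158] mid [0.6065 0.3168] ang 1.602 len 0.1097 w 0.0584
green outline [140.3 262.3] 766
   c [0.5424 0.3154] mid [0.5424 0.315 ] ang -1.536 len 0.0732 w 0.0357
green outline [139.5 300.4] 1213
   c [0.478  0.3141] mid [0.4781 0.3131] ang 1.597 len 0.1185 w 0.0404
red rect ((524.2406005859375, -296.8954162597656), (151.66561889648438, 229.25120544433594), 82.64952850341797)
red outline [506.5 249.1] 695
   c [ 0.5739 -0.3045] mid [ 0.5739 -0.3045] ang -1.695 len 0.0705 w 0.0332
red outline [470.1 303.9] 197
   c [ 0.4807 -0.2423] mid [ 0.4807 -0.2423] ang 3.022 len 0.0447 w 0.0125
red outline [500.6 308.4] 722
   c [ 0.4741 -0.2933] mid [ 0.4732 -0.2998] ang 1.446 len 0.0921 w 0.0308
crow [402.05815832 213.1276252 ] 619
  black c [ 0.6314 -0.1266] mid [ 0.6369 -0.1276] ang 2.959 len 0.0729 w 0.0316
dowel c [ 0.584  -0.1177] mid [ 0.5836 -0.1176] ang 2.946 len 0.0348 w 0.0096
blue 72 [ 0.49790608 -0.01180933]
blue 72 [0.46281574 0.00272876]
amber 44 [0.4787256  0.12457018]
amber 43 [0.44256691 0.11307669]
trumpet red 8 [248.4 200.2] [0.64524489 0.12978372] [0.64881638 0.13259344]
trumpet red 8 [250.  205.5] [0.63655906 0.12688551] [0.63993046 0.12962847]
trumpet red 7 [251.7 211. ] [0.62747515 0.1238348 ] [0.63063728 0.12650748]
trumpet red 36 [259.  233.4] [0.59057387 0.11091862] [0.59288592 0.11329375]
clamp red 39 [392.5 286.9] [ 0.50715716 -0.11129546]
clamp red 39 [410.9 338.4] [ 0.42229312 -0.14226954]
clamp red 41 [388. 341.] [ 0.41755208 -0.10426081]
clamp grey 557 [396.  313.4]
   c [ 0.4633 -0.1174] mid [ 0.4652 -0.1171] ang -3.001 len 0.0796 w 0.0371
```

View pics/crop1.png

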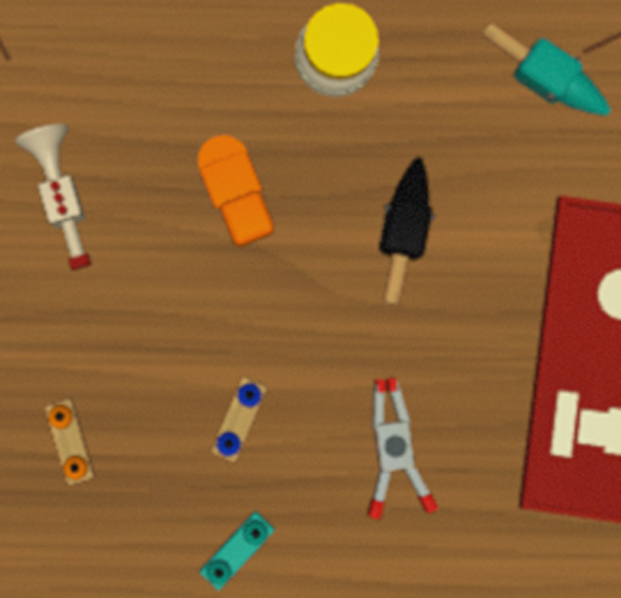

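The crop confirms it. The black crow beak is at crop (407,215) and its turquoise double at (560,75). The blue eyes are at (239,419) and their turquoise double at (237,552). The amber eyes, trumpet and clamp are unambiguous.

```bash
python3 -c "
from h import go; go(.620,-.1244,.10,2.959)"
```

```text
at [0.2713 0.5345 0.2359] [-3.14  -0.     2.672] j6 -0.12 lin [-0.6092 -0.4294  0.1365] rot [-0.002 -0.    -0.287] t 0.1
```

```bash
python3 -m handwheel '[{"fingers":0.06,"linear":[-0.03,-0.02,0.005],"delta_rot":[0,0,-0.02]},{"fingers":0.06,"linear":[-0.06,-0.04,0.01],"delta_rot":[0,0,-0.05]},{"fingers":0.06,"linear":[-0.09,-0.06,0.02],"delta_rot":[0,0,-0.08]},{"fingers":0.06,"linear":[-0.12,-0.085,0.03],"delta_rot":[0,0,-0.1]},{"fingers":0.06,"linear":[-0.15,-0.105,0.035],"delta_rot":[0,0,-0.15]},{"fingers":0.06,"linear":[-0.18,-0.13,0.04],"delta_rot":[0,0,-0.2]},{"fingers":0.06,"linear":[-0.21,-0.15,0.05],"delta_rot":[0,0,-0.25]},{"fingers":0.06,"linear":[-0.24,-0.17,0.055],"delta_rot":[-0.002,0,-0.287]},{"fingers":0.06,"linear":[-0.27,-0.19,0.06],"delta_rot":[-0.002,0,-0.287]},{"fingers":0.06,"linear":[-0.3,-0.21,0.065],"delta_rot":[-0.002,0,-0.287]},{"fingers":0.06,"linear":[-0.33,-0.23,0.07],"delta_rot":[-0.002,0,-0.287]},{"fingers":0.06,"linear":[-0.35,-0.245,0.075],"delta_rot":[-0.002,0,-0.287]}]' 25
python3 -c "
from h import go; go(.620,-.1244,.10,2.959)"
```

```text
clock: 1.1
position: [0.4742, 0.1555, 0.1613]
eef_rot: [3.14, 0.001, 2.958]
wrist_force: [1.1, -1.2, -0.5]
width: 0.68
finger_force: 0.0
at [0.4742 0.1555 0.1613] [3.140e+00 1.000e-03 2.958e+00] j6 -1.21 lin [-0.1945 -0.2486  0.0612] rot [ 0.001  0.001 -0.001] t 1.1
```

```bash
python3 -m handwheel '[{"fingers":0.06,"linear":[-0.02,-0.025,0.006],"delta_rot":[0,0,0]},{"fingers":0.06,"linear":[-0.04,-0.05,0.012],"delta_rot":[0,0,0]},{"fingers":0.06,"linear":[-0.06,-0.077,0.02],"delta_rot":[0,0,0]},{"fingers":0.06,"linear":[-0.08,-0.1,0.025],"delta_rot":[0,0,0]},{"fingers":0.06,"linear":[-0.1,-0.128,0.03],"delta_rot":[0,0,0]},{"fingers":0.06,"linear":[-0.12,-0.153,0.036],"delta_rot":[0,0,0]},{"fingers":0.06,"linear":[-0.14,-0.18,0.043],"delta_rot":[0,0,0]},{"fingers":0.06,"linear":[-0.16,-0.205,0.05],"delta_rot":[0,0,0]},{"fingers":0.06,"linear":[-0.18,-0.23,0.056],"delta_rot":[0,0,0]},{"fingers":0.06,"linear":[-0.1945,-0.2486,0.061],"delta_rot":[0,0,0]},{"fingers":0.06,"linear":[-0.1945,-0.2486,0.061],"delta_rot":[0,0,0]},{"fingers":0.06,"linear":[-0.1945,-0.2486,0.061],"delta_rot":[0,0,0]}]'
python3 -c "
from h import go; go(.620,-.1244,.018,2.959)"
```

```text
clock: 2.1
position: [0.6187, -0.1227, 0.0993]
eef_rot: [3.139, -0.001, 2.957]
wrist_force: [-1.3, 0.5, -0.2]
width: 0.685
finger_force: 0.0
at [ 0.6187 -0.1227  0.0993] [ 3.139e+00 -1.000e-03  2.957e+00] j6 -1.69 lin [-0.0017 -0.0016  0.0813] rot [ 0.002 -0.001 -0.002] t 2.1
```

```bash
python3 -m handwheel '[{"fingers":0.06,"linear":[-0.001,-0.001,0.02],"delta_rot":[0,0,0]},{"fingers":0.06,"linear":[-0.001,-0.001,0.04],"delta_rot":[0,0,0]},{"fingers":0.06,"linear":[-0.001,-0.001,0.058],"delta_rot":[0,0,0]},{"fingers":0.06,"linear":[-0.001,-0.001,0.07],"delta_rot":[0,0,0]},{"fingers":0.06,"linear":[-0.001,-0.001,0.08],"delta_rot":[0,0,0]},{"fingers":0.06,"linear":[-0.001,-0.001,0.08],"delta_rot":[0,0,0]},{"fingers":0.02,"linear":[-0.001,-0.001,0.08],"delta_rot":[0,0,0]},{"fingers":0.02,"linear":[-0.001,-0.001,0.08],"delta_rot":[0,0,0]},{"fingers":0.02,"linear":[-0.001,-0.001,0.08],"delta_rot":[0,0,0]},{"fingers":0.02,"linear":[-0.001,-0.001,0.08],"delta_rot":[0,0,0]},{"fingers":0.02,"linear":[-0.001,-0.001,0.08],"delta_rot":[0,0,0]},{"fingers":0.02,"linear":[-0.001,-0.001,0.08],"delta_rot":[0,0,0]}]' 25
python3 -c "
from h import go; go(.4785,.3128,.12,1.604)"
```

```text
clock: 3.1
position: [0.6203, -0.1229, 0.0211]
eef_rot: [3.14, 0.002, 2.959]
wrist_force: [-0.2, 0.8, 4.5]
width: 0.364
finger_force: 25.0
at [ 0.6203 -0.1229  0.0211] [3.140e+00 2.000e-03 2.959e+00] j6 -1.7 lin [ 0.2185  0.4028 -0.0986] rot [0.003 0.    1.355] t 3.1
```

```bash
python3 -m handwheel '[{"fingers":0.02,"linear":[0,0,-0.015],"delta_rot":[0,0,0]},{"fingers":0.02,"linear":[0,0,-0.04],"delta_rot":[0,0,0]},{"fingers":0.02,"linear":[0,0,-0.07],"delta_rot":[0,0,0]},{"fingers":0.02,"linear":[0.01,0.02,-0.09],"delta_rot":[0,0,0.08]},{"fingers":0.02,"linear":[0.025,0.045,-0.1],"delta_rot":[0,0,0.18]},{"fingers":0.02,"linear":[0.04,0.07,-0.1],"delta_rot":[0,0,0.28]},{"fingers":0.02,"linear":[0.055,0.1,-0.1],"delta_rot":[0,0,0.38]},{"fingers":0.02,"linear":[0.07,0.13,-0.1],"delta_rot":[0,0,0.48]},{"fingers":0.02,"linear":[0.085,0.155,-0.1],"delta_rot":[0,0,0.58]},{"fingers":0.02,"linear":[0.1,0.18,-0.1],"delta_rot":[0,0,0.68]},{"fingers":0.02,"linear":[0.115,0.21,-0.1],"delta_rot":[0,0,0.78]},{"fingers":0.02,"linear":[0.125,0.23,-0.1],"delta_rot":[0,0,0.85]}]'
python3 -c "
from h import go; go(.4785,.3128,.12,1.604)"
```

```text
clock: 4.1
position: [0.5371, 0.1282, 0.1207]
eef_rot: [3.141, -0.002, 2.104]
wrist_force: [0.1, -0.2, -1.0]
width: 0.358
finger_force: 25.0
at [0.5371 0.1282 0.1207] [ 3.141e+00 -2.000e-03  2.104e+00] j6 -0.43 lin [0.1887 0.0434 0.0011] rot [ 0.    -0.002  0.5  ] t 4.1
```

```bash
python3 -m handwheel '[{"fingers":0.02,"linear":[0.025,0.006,0],"delta_rot":[0,0,0.06]},{"fingers":0.02,"linear":[0.05,0.012,0],"delta_rot":[0,0,0.13]},{"fingers":0.02,"linear":[0.075,0.018,0],"delta_rot":[0,0,0.2]},{"fingers":0.02,"linear":[0.1,0.024,0],"delta_rot":[0,0,0.27]},{"fingers":0.02,"linear":[0.125,0.03,0],"delta_rot":[0,0,0.34]},{"fingers":0.02,"linear":[0.15,0.035,0],"delta_rot":[0,0,0.42]},{"fingers":0.02,"linear":[0.17,0.04,0],"delta_rot":[0,0,0.47]},{"fingers":0.02,"linear":[0.183,0.042,0],"delta_rot":[0,-0.001,0.5]},{"fingers":0.02,"linear":[0.189,0.0435,0],"delta_rot":[0,-0.001,0.5]},{"fingers":0.02,"linear":[0.189,0.0435,0],"delta_rot":[0,-0.001,0.5]},{"fingers":0.02,"linear":[0.189,0.0435,0],"delta_rot":[0,-0.001,0.5]}]'
python3 - <<'E'
from h import *; from rig import robot
im=robot.get_image("top"); sc=robot.get_image("scene")
cv2.imwrite("pics/a.png",np.hstack([cv2.resize(im["frame"][150:350,40:240],(400,400)),cv2.resize(sc["frame"][130:330,400:600],(400,400))]))
go(.4785,.3128,.025,1.604)
E
```

```text
clock: 5.02
position: [0.4791, 0.3103, 0.1209]
eef_rot: [3.141, -0.0, 1.61]
wrist_force: [0.6, 0.1, -0.1]
width: 0.364
finger_force: 25.0
at [0.4794 0.3098 0.1209] [ 3.141 -0.     1.609] j6 0.41 lin [ 0.003  -0.0008  0.0959] rot [ 0.001 -0.     0.005] t 5.1
```

View pics/a.png

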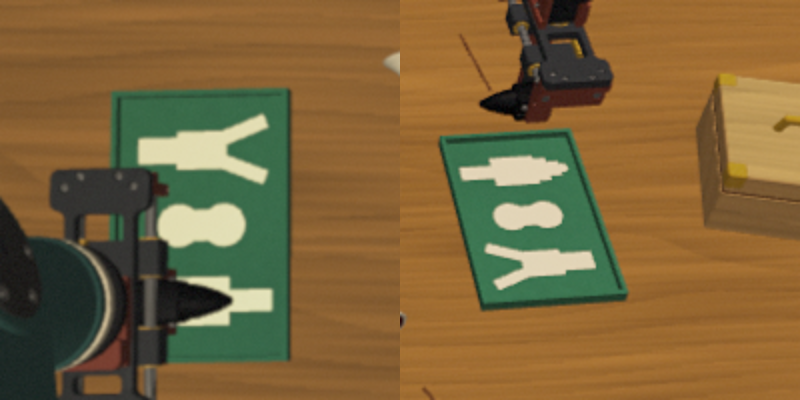

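The left half (top view) shows the beak held above its outline. The tip is near crop (233,300) and points to −y, which is allowed. I'll check its offset from the TCP before lowering.

```bash
python3 - <<'E'
from h import *; import pickle
im=pickle.load(open("d0.pkl","rb"))["top"]
print(ray(im,(156.5,300),.117))
E
python3 -m handwheel '[{"fingers":0.02,"linear":[0.003,-0.001,0.02],"delta_rot":[0,0,0.005]},{"fingers":0.02,"linear":[0.003,-0.001,0.04],"delta_rot":[0,0,0.005]},{"fingers":0.02,"linear":[0.003,-0.001,0.06],"delta_rot":[0,0,0.005]},{"fingers":0.02,"linear":[0.003,-0.001,0.07],"delta_rot":[0,0,0.005]},{"fingers":0.02,"linear":[0.003,-0.001,0.07],"delta_rot":[0,0,0.005]},{"fingers":0.02,"linear":[0.003,-0.001,0.07],"delta_rot":[0,0,0.005]}]'
python3 -c "
from h import go; go(.4785,.3128,.026,1.604)"
```

```text
[0.48036073 0.25394077]
clock: 5.62
position: [0.4781, 0.313, 0.0507]
eef_rot: [-3.141, -0.0, 1.603]
wrist_force: [-0.0, 0.1, 0.1]
width: 0.365
finger_force: 25.0
at [0.4781 0.313  0.0507] [-3.141 -0.     1.603] j6 0.43 lin [-0.0002  0.0004  0.0247] rot [-0.    -0.    -0.001] t 5.6
```

```bash
python3 -m handwheel '[{"fingers":0.02,"linear":[0,0,0.01],"delta_rot":[0,0,0]},{"fingers":0.02,"linear":[0,0,0.018],"delta_rot":[0,0,0]},{"fingers":0.02,"linear":[0,0,0.022],"delta_rot":[0,0,0]},{"fingers":0.02,"linear":[0,0,0.024],"delta_rot":[0,0,0]},{"fingers":0.02,"linear":[0,0,0.025],"delta_rot":[0,0,0]},{"fingers":0.02,"linear":[0,0,0.025],"delta_rot":[0,0,0]},{"fingers":0.02,"linear":[0,0,0.025],"delta_rot":[0,0,0]}]'
```

```text
clock: 6.2
position: [0.4782, 0.3138, 0.0261]
eef_rot: [3.14, -0.001, 1.604]
wrist_force: [0.7, 0.6, -0.2]
width: 0.365
finger_force: 25.0
```

```bash
python3 -m handwheel '[{"fingers":0.02,"linear":[0,0,0.0005],"delta_rot":[0,0,0]},{"fingers":0.02,"linear":[0,0,0.001],"delta_rot":[0,0,0]},{"fingers":0.02,"linear":[0,0,0.001],"delta_rot":[0,0,0]}]'; python3 -m handwheel '[{"fingers":0.02,"linear":[0,0,0.0005],"delta_rot":[0,0,0]},{"fingers":0.02,"linear":[0,0,0.001],"delta_rot":[0,0,0]},{"fingers":0.02,"linear":[0,0,0.001],"delta_rot":[0,0,0]}]'
```

```text
clock: 6.45
position: [0.4782, 0.3139, 0.026]
eef_rot: [3.14, -0.001, 1.604]
wrist_force: [-2.2, -0.9, 10.5]
width: 0.363
finger_force: 25.0
clock: 6.7
position: [0.4782, 0.3139, 0.026]
eef_rot: [3.14, -0.001, 1.604]
wrist_force: [-5.3, -2.7, 19.7]
width: 0.362
finger_force: 25.0
```

```bash
python3 -m handwheel '[{"fingers":0.02,"linear":[0,0,-0.0015],"delta_rot":[0,0,0]},{"fingers":0.02,"linear":[0,0,-0.0015],"delta_rot":[0,0,0]},{"fingers":0.052,"linear":[0,0,-0.0015],"delta_rot":[0,0,0]},{"fingers":0.052,"linear":[0,0,-0.0015],"delta_rot":[0,0,0]},{"fingers":0.052,"linear":[0,0,-0.0015],"delta_rot":[0,0,0]},{"fingers":0.052,"linear":[0,0,-0.0015],"delta_rot":[0,0,0]},{"fingers":0.052,"linear":[0,0,-0.02],"delta_rot":[0,0,0]},{"fingers":0.052,"linear":[0,0,-0.05],"delta_rot":[0,0,0]},{"fingers":0.052,"linear":[0,0,-0.08],"delta_rot":[0,0,0]}]'
python3 -c "
from h import go; go(.4804,-.0045,.095,2.749)"
```

```text
clock: 7.45
position: [0.4768, 0.313, 0.1035]
eef_rot: [-3.139, 0.001, 1.604]
wrist_force: [1.1, -0.5, 0.4]
width: 0.592
finger_force: 0.0
at [0.4768 0.313  0.1035] [-3.139e+00  1.000e-03  1.604e+00] j6 0.43 lin [-0.3174 -0.0069  0.0088] rot [-2.000e-03 -1.000e-03 -1.145e+00] t 7.5
```

```bash
python3 -m handwheel '[{"fingers":0.045,"linear":[-0.03,-0.001,0.001],"delta_rot":[0,0,-0.11]},{"fingers":0.045,"linear":[-0.06,-0.001,0.002],"delta_rot":[0,0,-0.22]},{"fingers":0.045,"linear":[-0.095,-0.002,0.003],"delta_rot":[0,0,-0.33]},{"fingers":0.045,"linear":[-0.13,-0.003,0.004],"delta_rot":[0,0,-0.44]},{"fingers":0.045,"linear":[-0.165,-0.004,0.005],"delta_rot":[0,0,-0.56]},{"fingers":0.045,"linear":[-0.2,-0.005,0.006],"delta_rot":[0,0,-0.68]},{"fingers":0.045,"linear":[-0.235,-0.005,0.007],"delta_rot":[0,0,-0.8]},{"fingers":0.045,"linear":[-0.265,-0.006,0.008],"delta_rot":[0,0,-0.92]},{"fingers":0.045,"linear":[-0.29,-0.007,0.009],"delta_rot":[0,0,-1.04]},{"fingers":0.045,"linear":[-0.31,-0.007,0.009],"delta_rot":[-0.001,0,-1.12]},{"fingers":0.045,"linear":[-0.3174,-0.007,0.009],"delta_rot":[-0.001,0,-1.145]},{"fingers":0.045,"linear":[-0.3174,-0.007,0.009],"delta_rot":[-0.001,0,-1.145]}]'
python3 -m handwheel '[{"fingers":0.045,"linear":[0,0,0.01],"delta_rot":[0,0,0]},{"fingers":0.045,"linear":[0,0,0.02],"delta_rot":[0,0,0]},{"fingers":0.045,"linear":[0,0,0.03],"delta_rot":[0,0,0]},{"fingers":0.045,"linear":[0,0,0.03],"delta_rot":[0,0,0]}]'
python3 -c "
from h import go; go(.4804,-.0045,.0165,2.749)"
```

```text
clock: 8.45
position: [0.4817, -0.0057, 0.0946]
eef_rot: [3.14, 0.001, 2.747]
wrist_force: [0.5, 0.7, 0.2]
width: 0.512
finger_force: 0.0
clock: 8.78
position: [0.4802, -0.0029, 0.0632]
eef_rot: [3.14, -0.002, 2.748]
wrist_force: [-1.6, 0.5, 0.9]
width: 0.512
finger_force: 0.0
at [ 0.4802 -0.0029  0.0632] [ 3.140e+00 -2.000e-03  2.748e+00] j6 -1.33 lin [-0.0008 -0.0014  0.0467] rot [ 0.001 -0.002 -0.001] t 8.8
```

```bash
python3 -m handwheel '[{"fingers":0.045,"linear":[-0.001,-0.001,0.02],"delta_rot":[0,0,0]},{"fingers":0.045,"linear":[-0.001,-0.001,0.035],"delta_rot":[0,0,0]},{"fingers":0.045,"linear":[-0.001,-0.001,0.0435],"delta_rot":[0,0,0]},{"fingers":0.045,"linear":[-0.001,-0.001,0.046],"delta_rot":[0,0,0]},{"fingers":0.045,"linear":[-0.001,-0.001,0.046],"delta_rot":[0,0,0]},{"fingers":0.01,"linear":[-0.001,-0.001,0.046],"delta_rot":[0,0,0]},{"fingers":0.01,"linear":[-0.001,-0.001,0.046],"delta_rot":[0,0,0]},{"fingers":0.01,"linear":[-0.001,-0.001,0.046],"delta_rot":[0,0,0]},{"fingers":0.01,"linear":[-0.001,-0.001,0.046],"delta_rot":[0,0,0]},{"fingers":0.01,"linear":[-0.001,-0.001,0.046],"delta_rot":[0,0,0]},{"fingers":0.01,"linear":[-0.001,-0.001,0.046],"delta_rot":[0,0,0]}]' 20
python3 -c "
from h import go; go(.5424,.315,.12,1.604)"
```

```text
clock: 9.7
position: [0.4825, -0.0051, 0.0192]
eef_rot: [3.139, 0.002, 2.749]
wrist_force: [0.0, -0.3, 6.0]
width: 0.223
finger_force: 20.0
at [ 0.4825 -0.0051  0.0192] [3.139e+00 2.000e-03 2.749e+00] j6 -1.34 lin [ 0.0671  0.3189 -0.1002] rot [0.003 0.    1.145] t 9.7
```

```bash
python3 -m handwheel '[{"fingers":0.01,"linear":[0,0,-0.015],"delta_rot":[0,0,0]},{"fingers":0.01,"linear":[0,0,-0.045],"delta_rot":[0,0,0]},{"fingers":0.01,"linear":[0,0,-0.075],"delta_rot":[0,0,0.04]},{"fingers":0.01,"linear":[0.005,0.025,-0.095],"delta_rot":[0,0,0.14]},{"fingers":0.01,"linear":[0.01,0.055,-0.1],"delta_rot":[0,0,0.26]},{"fingers":0.01,"linear":[0.015,0.085,-0.1],"delta_rot":[0,0,0.38]},{"fingers":0.01,"linear":[0.022,0.115,-0.1],"delta_rot":[0,0,0.5]},{"fingers":0.01,"linear":[0.03,0.145,-0.1],"delta_rot":[0,0,0.62]},{"fingers":0.01,"linear":[0.037,0.175,-0.1],"delta_rot":[0,0,0.74]},{"fingers":0.01,"linear":[0.043,0.205,-0.1],"delta_rot":[0,0,0.85]},{"fingers":0.01,"linear":[0.05,0.235,-0.1],"delta_rot":[0,0,0.95]},{"fingers":0.01,"linear":[0.055,0.26,-0.1],"delta_rot":[0,0,1.05]}]'
python3 -m handwheel '[{"fingers":0.01,"linear":[0.022,0.01,0],"delta_rot":[0,0,0.05]},{"fingers":0.01,"linear":[0.035,0.015,0],"delta_rot":[0,0,0.08]},{"fingers":0.01,"linear":[0.045,0.02,0],"delta_rot":[0,0,0.095]},{"fingers":0.01,"linear":[0.045,0.02,0],"delta_rot":[0,0,0.095]},{"fingers":0.01,"linear":[0.045,0.02,0],"delta_rot":[0,0,0.095]},{"fingers":0.01,"linear":[0.045,0.02,0],"delta_rot":[0,0,0.095]}]'
python3 -c "
from h import go; go(.5424,.315,.06,1.604)"
```

```text
clock: 10.7
position: [0.5305, 0.2581, 0.119]
eef_rot: [3.14, -0.001, 1.694]
wrist_force: [0.7, -0.1, 0.1]
width: 0.222
finger_force: 20.0
clock: 11.2
position: [0.5441, 0.3024, 0.1189]
eef_rot: [3.141, -0.001, 1.604]
wrist_force: [0.1, -0.5, 0.7]
width: 0.227
finger_force: 20.0
at [0.5441 0.3024 0.1189] [ 3.141e+00 -1.000e-03  1.604e+00] j6 0.36 lin [ 0.0126 -0.0013  0.0589] rot [ 0.001 -0.001  0.   ] t 11.2
```

```bash
python3 -m handwheel '[{"fingers":0.01,"linear":[0.0065,-0.0005,0.02],"delta_rot":[0,0,0]},{"fingers":0.01,"linear":[0.0125,-0.0013,0.04],"delta_rot":[0,0,0]},{"fingers":0.01,"linear":[0.0125,-0.0013,0.059],"delta_rot":[0,0,0]},{"fingers":0.01,"linear":[0.0125,-0.0013,0.059],"delta_rot":[0,0,0]},{"fingers":0.01,"linear":[0.0125,-0.0013,0.059],"delta_rot":[0,0,0]},{"fingers":0.01,"linear":[0.0125,-0.0013,0.059],"delta_rot":[0,0,0]}]'
python3 -c "
from h import go; go(.5424,.315,.0245,1.604)"
```

```text
clock: 11.7
position: [0.5435, 0.3152, 0.061]
eef_rot: [3.139, -0.001, 1.603]
wrist_force: [0.3, 0.2, -0.5]
width: 0.224
finger_force: 20.0
at [0.5435 0.3152 0.061 ] [ 3.139e+00 -1.000e-03  1.603e+00] j6 0.38 lin [-0.0002 -0.0012  0.0365] rot [ 0.002 -0.001 -0.001] t 11.7
```

```bash
python3 -m handwheel '[{"fingers":0.01,"linear":[0,-0.001,0.015],"delta_rot":[0,0,0]},{"fingers":0.01,"linear":[0,-0.001,0.027],"delta_rot":[0,0,0]},{"fingers":0.01,"linear":[0,-0.001,0.033],"delta_rot":[0,0,0]},{"fingers":0.01,"linear":[0,-0.001,0.0355],"delta_rot":[0,0,0]},{"fingers":0.01,"linear":[0,-0.001,0.036],"delta_rot":[0,0,0]},{"fingers":0.01,"linear":[0,-0.001,0.036],"delta_rot":[0,0,0]}]'
```

```text
clock: 12.2
position: [0.5424, 0.3158, 0.0244]
eef_rot: [3.14, -0.001, 1.604]
wrist_force: [0.7, -0.4, 0.4]
width: 0.225
finger_force: 20.0
```

```bash
python3 -m handwheel '[{"fingers":0.01,"linear":[0,0,0.0005],"delta_rot":[0,0,0]},{"fingers":0.01,"linear":[0,0,0.001],"delta_rot":[0,0,0]},{"fingers":0.01,"linear":[0,0,0.001],"delta_rot":[0,0,0]}]'; python3 -m handwheel '[{"fingers":0.01,"linear":[0,0,0.0005],"delta_rot":[0,0,0]},{"fingers":0.01,"linear":[0,0,0.001],"delta_rot":[0,0,0]},{"fingers":0.01,"linear":[0,0,0.001],"delta_rot":[0,0,0]}]'
```

```text
clock: 12.45
position: [0.5426, 0.316, 0.0242]
eef_rot: [3.139, -0.002, 1.604]
wrist_force: [-1.3, -0.8, 5.3]
width: 0.227
finger_force: 20.0
clock: 12.7
position: [0.5426, 0.316, 0.0241]
eef_rot: [3.139, -0.002, 1.604]
wrist_force: [-2.4, -1.6, 13.4]
width: 0.227
finger_force: 20.0
```

```bash
python3 -m handwheel '[{"fingers":0.01,"linear":[0,0,-0.0013],"delta_rot":[0,0,0]},{"fingers":0.01,"linear":[0,0,-0.0013],"delta_rot":[0,0,0]},{"fingers":0.04,"linear":[0,0,-0.0013],"delta_rot":[0,0,0]},{"fingers":0.04,"linear":[0,0,-0.0013],"delta_rot":[0,0,0]},{"fingers":0.04,"linear":[0,0,-0.0013],"delta_rot":[0,0,0]},{"fingers":0.04,"linear":[0,0,-0.0013],"delta_rot":[0,0,0]},{"fingers":0.04,"linear":[0,0,-0.02],"delta_rot":[0,0,0]},{"fingers":0.04,"linear":[0,0,-0.05],"delta_rot":[0,0,0]},{"fingers":0.04,"linear":[0,0,-0.08],"delta_rot":[0,0,0]}]'
python3 -c "
from h import go; go(.4645,-.1172,.095,.137)"
```

```text
clock: 13.45
position: [0.5409, 0.3151, 0.1017]
eef_rot: [-3.14, -0.0, 1.604]
wrist_force: [0.8, -0.8, -0.0]
width: 0.456
finger_force: 0.0
at [0.5409 0.3151 0.1017] [-3.14  -0.     1.604] j6 0.38 lin [-0.4296 -0.0906  0.0068] rot [-1.000e-03  1.000e-03  1.467e+00] t 13.4
```

```bash
python3 -m handwheel '[{"fingers":0.05,"linear":[-0.03,-0.006,0],"delta_rot":[0,0,0.1]},{"fingers":0.05,"linear":[-0.06,-0.013,0.001],"delta_rot":[0,0,0.2]},{"fingers":0.05,"linear":[-0.09,-0.019,0.001],"delta_rot":[0,0,0.31]},{"fingers":0.05,"linear":[-0.12,-0.025,0.002],"delta_rot":[0,0,0.42]},{"fingers":0.05,"linear":[-0.15,-0.032,0.002],"delta_rot":[0,0,0.53]},{"fingers":0.05,"linear":[-0.18,-0.038,0.003],"delta_rot":[0,0,0.64]},{"fingers":0.05,"linear":[-0.21,-0.044,0.003],"delta_rot":[0,0,0.75]},{"fingers":0.05,"linear":[-0.24,-0.05,0.004],"delta_rot":[0,0,0.86]},{"fingers":0.05,"linear":[-0.27,-0.057,0.004],"delta_rot":[0,0,0.97]},{"fingers":0.05,"linear":[-0.3,-0.063,0.005],"delta_rot":[0,0,1.08]},{"fingers":0.05,"linear":[-0.33,-0.07,0.005],"delta_rot":[0,0,1.19]},{"fingers":0.05,"linear":[-0.36,-0.076,0.006],"delta_rot":[0,0,1.29]}]'
python3 -c "
from h import go; go(.4645,-.1172,.095,.137)"
```

```text
clock: 14.45
position: [0.4775, -0.0479, 0.0956]
eef_rot: [-3.141, -0.002, 0.308]
wrist_force: [0.5, -0.7, 0.4]
width: 0.57
finger_force: 0.0
at [ 0.4775 -0.0479  0.0956] [-3.141e+00 -2.000e-03  3.080e-01] j6 1.02 lin [-0.0334  0.0621  0.0005] rot [-0.001 -0.002  0.171] t 14.4
```

```bash
python3 -m handwheel '[{"fingers":0.05,"linear":[-0.012,0.024,0],"delta_rot":[0,0,0.07]},{"fingers":0.05,"linear":[-0.024,0.046,0],"delta_rot":[0,0,0.13]},{"fingers":0.05,"linear":[-0.033,0.062,0],"delta_rot":[0,-0.001,0.171]},{"fingers":0.05,"linear":[-0.033,0.062,0],"delta_rot":[0,-0.001,0.171]},{"fingers":0.05,"linear":[-0.033,0.062,0.02],"delta_rot":[0,-0.001,0.171]},{"fingers":0.05,"linear":[-0.033,0.062,0.035],"delta_rot":[0,-0.001,0.171]},{"fingers":0.05,"linear":[-0.033,0.062,0.035],"delta_rot":[0,-0.001,0.171]},{"fingers":0.05,"linear":[-0.033,0.062,0.035],"delta_rot":[0,-0.001,0.171]},{"fingers":0.05,"linear":[-0.033,0.062,0.035],"delta_rot":[0,-0.001,0.171]}]'
python3 -c "
from h import go; go(.4645,-.1172,.0165,.137)"
```

```text
clock: 15.2
position: [0.4661, -0.1153, 0.0609]
eef_rot: [-3.141, -0.001, 0.144]
wrist_force: [0.1, 0.5, -0.1]
width: 0.571
finger_force: 0.0
at [ 0.4661 -0.1153  0.0609] [-3.141e+00 -1.000e-03  1.440e-01] j6 1.04 lin [-0.0019  0.0017  0.0444] rot [-0.001 -0.001  0.007] t 15.2
```

```bash
python3 -m handwheel '[{"fingers":0.05,"linear":[-0.0015,0.0015,0.02],"delta_rot":[0,0,0.007]},{"fingers":0.05,"linear":[-0.0015,0.0015,0.034],"delta_rot":[0,0,0.007]},{"fingers":0.05,"linear":[-0.0015,0.0015,0.0415],"delta_rot":[0,0,0.007]},{"fingers":0.05,"linear":[-0.0015,0.0015,0.043],"delta_rot":[0,0,0.007]},{"fingers":0.05,"linear":[-0.0015,0.0015,0.043],"delta_rot":[0,0,0.007]},{"fingers":0.01,"linear":[-0.0015,0.0015,0.043],"delta_rot":[0,0,0.007]},{"fingers":0.01,"linear":[-0.0015,0.0015,0.043],"delta_rot":[0,0,0.007]},{"fingers":0.01,"linear":[-0.0015,0.0015,0.043],"delta_rot":[0,0,0.007]},{"fingers":0.01,"linear":[-0.0015,0.0015,0.043],"delta_rot":[0,0,0.007]},{"fingers":0.01,"linear":[-0.0015,0.0015,0.043],"delta_rot":[0,0,0.007]},{"fingers":0.01,"linear":[-0.0015,0.0015,0.043],"delta_rot":[0,0,0.007]}]' 30
python3 -c "
from h import go; go(.6064,.317,.12,1.604)"
```

```text
clock: 16.12
position: [0.4649, -0.1175, 0.0179]
eef_rot: [-3.141, -0.002, 0.136]
wrist_force: [0.6, 0.4, 5.9]
width: 0.275
finger_force: 30.0
at [ 0.4649 -0.1175  0.0179] [-3.141e+00 -2.000e-03  1.360e-01] j6 1.04 lin [ 0.1992 -0.4114 -0.1015] rot [ 1.000e-03 -2.000e-03 -1.468e+00] t 16.1
```

```bash
python3 -m handwheel '[{"fingers":0.01,"linear":[0,0,-0.015],"delta_rot":[0,0,0]},{"fingers":0.01,"linear":[0,0,-0.045],"delta_rot":[0,0,0]},{"fingers":0.01,"linear":[0,0,-0.075],"delta_rot":[0,0,-0.05]},{"fingers":0.01,"linear":[0.01,-0.02,-0.095],"delta_rot":[0,0,-0.15]},{"fingers":0.01,"linear":[0.02,-0.045,-0.102],"delta_rot":[0,0,-0.26]},{"fingers":0.01,"linear":[0.035,-0.072,-0.102],"delta_rot":[0,0,-0.37]},{"fingers":0.01,"linear":[0.05,-0.1,-0.102],"delta_rot":[0,0,-0.48]},{"fingers":0.01,"linear":[0.063,-0.13,-0.102],"delta_rot":[0,0,-0.59]},{"fingers":0.01,"linear":[0.077,-0.16,-0.102],"delta_rot":[0,0,-0.7]},{"fingers":0.01,"linear":[0.09,-0.19,-0.102],"delta_rot":[0,0,-0.81]},{"fingers":0.01,"linear":[0.105,-0.22,-0.102],"delta_rot":[0,0,-0.92]},{"fingers":0.01,"linear":[0.12,-0.25,-0.102],"delta_rot":[0,0,-1.02]}]'
python3 -c "
from h import go; go(.6064,.317,.12,1.604)"
```

```text
clock: 17.12
position: [0.5493, 0.1481, 0.1196]
eef_rot: [-3.141, -0.001, 1.161]
wrist_force: [0.5, 0.1, -1.2]
width: 0.27
finger_force: 30.0
at [0.5493 0.1481 0.1196] [-3.141e+00 -1.000e-03  1.161e+00] j6 0.55 lin [ 0.1777 -0.0148 -0.0003] rot [-0.    -0.001 -0.443] t 17.1
```

```bash
python3 -m handwheel '[{"fingers":0.01,"linear":[0.025,-0.002,0],"delta_rot":[0,0,-0.08]},{"fingers":0.01,"linear":[0.055,-0.005,0],"delta_rot":[0,0,-0.17]},{"fingers":0.01,"linear":[0.085,-0.007,0],"delta_rot":[0,0,-0.26]},{"fingers":0.01,"linear":[0.115,-0.01,0],"delta_rot":[0,0,-0.34]},{"fingers":0.01,"linear":[0.14,-0.012,0],"delta_rot":[0,0,-0.4]},{"fingers":0.01,"linear":[0.165,-0.014,0],"delta_rot":[0,0,-0.43]},{"fingers":0.01,"linear":[0.1775,-0.015,0],"delta_rot":[0,0,-0.443]},{"fingers":0.01,"linear":[0.1775,-0.015,0],"delta_rot":[0,0,-0.443]},{"fingers":0.01,"linear":[0.1775,-0.015,0.02],"delta_rot":[0,0,-0.443]},{"fingers":0.01,"linear":[0.1775,-0.015,0.045],"delta_rot":[0,0,-0.443]},{"fingers":0.01,"linear":[0.1775,-0.015,0.06],"delta_rot":[0,0,-0.443]},{"fingers":0.01,"linear":[0.1775,-0.015,0.06],"delta_rot":[0,0,-0.443]}]'
python3 -m handwheel '[{"fingers":0.01,"linear":[0,0,0],"delta_rot":[0,0,0]}]'
python3 -c "
from h import go; go(.6064,.317,.0235,1.604)"
```

```text
clock: 18.12
position: [0.6039, 0.3121, 0.0562]
eef_rot: [-3.135, 0.002, 1.597]
wrist_force: [-0.6, -0.9, -1.2]
width: 0.267
finger_force: 30.0
clock: 18.2
position: [0.6061, 0.3133, 0.0592]
eef_rot: [-3.139, 0.0, 1.597]
wrist_force: [0.6, -0.4, -0.8]
width: 0.274
finger_force: 30.0
at [0.6061 0.3133 0.0592] [-3.139  0.     1.597] j6 0.35 lin [0.0037 0.0005 0.0357] rot [-0.002  0.    -0.007] t 18.2
```

```bash
python3 -m handwheel '[{"fingers":0.01,"linear":[0.0037,0.0005,0.012],"delta_rot":[-0.002,0,-0.007]},{"fingers":0.01,"linear":[0.0037,0.0005,0.025],"delta_rot":[-0.002,0,-0.007]},{"fingers":0.01,"linear":[0.0037,0.0005,0.032],"delta_rot":[-0.002,0,-0.007]},{"fingers":0.01,"linear":[0.0037,0.0005,0.0345],"delta_rot":[-0.002,0,-0.007]},{"fingers":0.01,"linear":[0.0037,0.0005,0.035],"delta_rot":[-0.002,0,-0.007]},{"fingers":0.01,"linear":[0.0037,0.0005,0.035],"delta_rot":[-0.002,0,-0.007]}]'
python3 -m handwheel '[{"fingers":0.01,"linear":[0,0,0.0005],"delta_rot":[0,0,0]},{"fingers":0.01,"linear":[0,0,0.001],"delta_rot":[0,0,0]},{"fingers":0.01,"linear":[0,0,0.001],"delta_rot":[0,0,0]}]'
```

```text
clock: 18.7
position: [0.6078, 0.3188, 0.0249]
eef_rot: [3.139, -0.001, 1.606]
wrist_force: [0.4, 0.2, -0.9]
width: 0.265
finger_force: 30.0
clock: 18.95
position: [0.6081, 0.3189, 0.0244]
eef_rot: [3.138, -0.001, 1.606]
wrist_force: [-0.2, -0.6, -0.7]
width: 0.272
finger_force: 30.0
```

```bash
python3 -m handwheel '[{"fingers":0.01,"linear":[-0.0015,-0.0015,0],"delta_rot":[0.002,0,0]},{"fingers":0.01,"linear":[-0.0015,-0.0015,0.001],"delta_rot":[0.002,0,0]},{"fingers":0.01,"linear":[-0.0015,-0.0015,0.0015],"delta_rot":[0.002,0,0]},{"fingers":0.01,"linear":[-0.0015,-0.0015,0.0015],"delta_rot":[0.002,0,0]}]'
python3 -m handwheel '[{"fingers":0.01,"linear":[0,0,0.0005],"delta_rot":[0,0,0]},{"fingers":0.01,"linear":[0,0,0.001],"delta_rot":[0,0,0]},{"fingers":0.01,"linear":[0,0,0.001],"delta_rot":[0,0,0]}]'
```

```text
clock: 19.28
position: [0.6064, 0.3171, 0.023]
eef_rot: [3.141, -0.001, 1.606]
wrist_force: [-0.9, -1.5, 3.4]
width: 0.271
finger_force: 30.0
clock: 19.53
position: [0.6064, 0.3171, 0.0229]
eef_rot: [3.141, -0.001, 1.606]
wrist_force: [-4.3, -2.5, 10.7]
width: 0.268
finger_force: 30.0
```

Contact made; I'll release, lift and look.

```bash
python3 -m handwheel '[{"fingers":0.01,"linear":[0,0,-0.001],"delta_rot":[0,0,0]},{"fingers":0.01,"linear":[0,0,-0.001],"delta_rot":[0,0,0]},{"fingers":0.042,"linear":[0,0,-0.001],"delta_rot":[0,0,0]},{"fingers":0.042,"linear":[0,0,-0.001],"delta_rot":[0,0,0]},{"fingers":0.042,"linear":[0,0,-0.001],"delta_rot":[0,0,0]},{"fingers":0.042,"linear":[0,0,-0.001],"delta_rot":[0,0,0]},{"fingers":0.042,"linear":[0,0,-0.02],"delta_rot":[0,0,0]},{"fingers":0.042,"linear":[0,0,-0.05],"delta_rot":[0,0,0]},{"fingers":0.042,"linear":[0,0,-0.08],"delta_rot":[0,0,0]}]'
python3 -c "
from h import go; go(.6366,.1269,.12,.31)"
```

```text
clock: 20.28
position: [0.6052, 0.3167, 0.101]
eef_rot: [-3.139, -0.0, 1.606]
wrist_force: [0.3, 0.3, 0.0]
width: 0.477
finger_force: 0.0
at [0.6052 0.3167 0.101 ] [-3.139 -0.     1.606] j6 0.35 lin [-0.1907  0.0247 -0.0191] rot [-0.002  0.002  1.296] t 20.3
```

```bash
python3 -m handwheel '[{"fingers":0.05,"linear":[-0.016,0.002,-0.01],"delta_rot":[0,0,0.11]},{"fingers":0.05,"linear":[-0.032,0.004,-0.019],"delta_rot":[0,0,0.22]},{"fingers":0.05,"linear":[-0.05,0.006,-0.019],"delta_rot":[0,0,0.33]},{"fingers":0.05,"linear":[-0.07,0.008,-0.019],"delta_rot":[0,0,0.44]},{"fingers":0.05,"linear":[-0.09,0.01,-0.019],"delta_rot":[0,0,0.55]},{"fingers":0.05,"linear":[-0.11,0.013,-0.019],"delta_rot":[0,0,0.67]},{"fingers":0.05,"linear":[-0.13,0.016,-0.019],"delta_rot":[0,0,0.79]},{"fingers":0.05,"linear":[-0.15,0.019,-0.019],"delta_rot":[0,0,0.91]},{"fingers":0.05,"linear":[-0.165,0.021,-0.019],"delta_rot":[0,0,1.03]},{"fingers":0.05,"linear":[-0.18,0.024,-0.019],"delta_rot":[0,0,1.15]},{"fingers":0.05,"linear":[-0.19,0.0247,-0.019],"delta_rot":[0,0.001,1.25]},{"fingers":0.05,"linear":[-0.1907,0.0247,-0.019],"delta_rot":[0,0.001,1.296]}]'
python3 -m handwheel '[{"fingers":0.05,"linear":[0,0,0.01],"delta_rot":[0,0,0]},{"fingers":0.05,"linear":[0,0,0.025],"delta_rot":[0,0,0]},{"fingers":0.05,"linear":[0,0,0.05],"delta_rot":[0,0,0]},{"fingers":0.05,"linear":[0,0,0.05],"delta_rot":[0,0,0]},{"fingers":0.05,"linear":[0,0,0.05],"delta_rot":[0,0,0]}]'
python3 - <<'E'
from h import *; from rig import robot
im=robot.get_image("top"); 
cv2.imwrite("pics/b.png",cv2.resize(im["frame"][150:350,70:290],(770,700))[:600])
cv2.imwrite("pics/b.png",cv2.resize(im["frame"][170:340,70:290],(770,595)))
go(.6366,.1269,.022,.31)
E
```

```text
clock: 21.28
position: [0.6381, 0.1253, 0.1202]
eef_rot: [-3.141, -0.002, 0.303]
wrist_force: [0.0, 0.4, -0.2]
width: 0.568
finger_force: 0.0
clock: 21.7
position: [0.636, 0.1277, 0.0686]
eef_rot: [-3.139, 0.002, 0.311]
wrist_force: [0.0, -0.1, -0.0]
width: 0.571
finger_force: 0.0
at [0.6372 0.1278 0.0699] [-3.14  -0.     0.311] j6 1.35 lin [-0.0009  0.0007  0.0479] rot [-0.002 -0.     0.001] t 21.8
```

View pics/b.png

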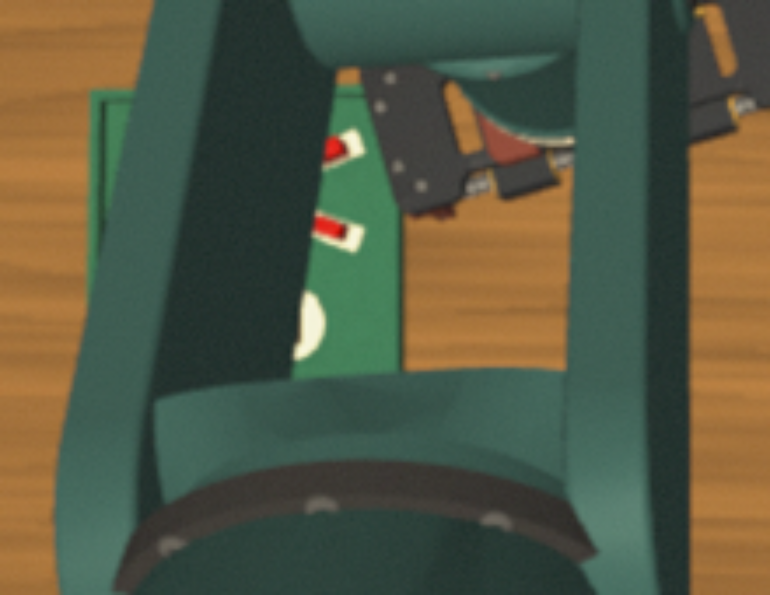

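The arm hides most of the green tray. The two clamp handle tips, at crop (340,150) and (335,228), lie on their outline's handles. I'll check the rest later and take the trumpet now.

```bash
python3 -m handwheel '[{"fingers":0.05,"linear":[-0.0005,0.0005,0.02],"delta_rot":[0,0,0]},{"fingers":0.05,"linear":[-0.0005,0.0005,0.036],"delta_rot":[0,0,0]},{"fingers":0.05,"linear":[-0.0005,0.0005,0.045],"delta_rot":[0,0,0]},{"fingers":0.05,"linear":[-0.0005,0.0005,0.048],"delta_rot":[0,0,0]},{"fingers":0.05,"linear":[-0.0005,0.0005,0.048],"delta_rot":[0,0,0]},{"fingers":0.01,"linear":[-0.0005,0.0005,0.048],"delta_rot":[0,0,0]},{"fingers":0.01,"linear":[-0.0005,0.0005,0.048],"delta_rot":[0,0,0]},{"fingers":0.01,"linear":[-0.0005,0.0005,0.048],"delta_rot":[0,0,0]},{"fingers":0.01,"linear":[-0.0005,0.0005,0.048],"delta_rot":[0,0,0]},{"fingers":0.01,"linear":[-0.0005,0.0005,0.048],"delta_rot":[0,0,0]},{"fingers":0.01,"linear":[-0.0005,0.0005,0.048],"delta_rot":[0,0,0]}]' 25
python3 -c "
from h import go; go(.4746,-.2906,.14,1.445)"
```

```text
clock: 22.67
position: [0.638, 0.127, 0.023]
eef_rot: [-3.14, -0.003, 0.31]
wrist_force: [-0.5, -0.7, 4.3]
width: 0.271
finger_force: 25.0
at [0.638 0.127 0.023] [-3.14e+00 -3.00e-03  3.10e-01] j6 1.35 lin [-0.2826  0.3477 -0.1182] rot [ 0.    -0.003 -1.135] t 22.7
```

```bash
python3 -m handwheel '[{"fingers":0.01,"linear":[0,0,-0.015],"delta_rot":[0,0,0]},{"fingers":0.01,"linear":[0,0,-0.045],"delta_rot":[0,0,0]},{"fingers":0.01,"linear":[0,0,-0.08],"delta_rot":[0,0,-0.03]},{"fingers":0.01,"linear":[-0.015,0.018,-0.105],"delta_rot":[0,0,-0.1]},{"fingers":0.01,"linear":[-0.035,0.043,-0.118],"delta_rot":[0,0,-0.19]},{"fingers":0.01,"linear":[-0.055,0.068,-0.118],"delta_rot":[0,0,-0.28]},{"fingers":0.01,"linear":[-0.075,0.093,-0.118],"delta_rot":[0,0,-0.37]},{"fingers":0.01,"linear":[-0.095,0.117,-0.118],"delta_rot":[0,0,-0.46]},{"fingers":0.01,"linear":[-0.115,0.142,-0.118],"delta_rot":[0,0,-0.55]},{"fingers":0.01,"linear":[-0.135,0.166,-0.118],"delta_rot":[0,0,-0.64]},{"fingers":0.01,"linear":[-0.155,0.19,-0.118],"delta_rot":[0,0,-0.73]},{"fingers":0.01,"linear":[-0.17,0.21,-0.118],"delta_rot":[0,0,-0.8]}]'
python3 -c "
from h import go; go(.4746,-.2906,.10,1.445)"
```

```text
clock: 23.67
position: [0.5379, -0.1268, 0.1396]
eef_rot: [-3.141, -0.002, 1.114]
wrist_force: [0.3, -0.2, -2.1]
width: 0.273
finger_force: 25.0
at [ 0.5379 -0.1268  0.1396] [-3.141e+00 -2.000e-03  1.114e+00] j6 0.1 lin [-0.175   0.0155  0.0393] rot [-0.    -0.002 -0.331] t 23.7
```

```bash
python3 -m handwheel '[{"fingers":0.01,"linear":[-0.025,0.002,0],"delta_rot":[0,0,-0.06]},{"fingers":0.01,"linear":[-0.055,0.004,0.005],"delta_rot":[0,0,-0.13]},{"fingers":0.01,"linear":[-0.085,0.007,0.01],"delta_rot":[0,0,-0.2]},{"fingers":0.01,"linear":[-0.115,0.01,0.02],"delta_rot":[0,0,-0.26]},{"fingers":0.01,"linear":[-0.14,0.012,0.03],"delta_rot":[0,0,-0.3]},{"fingers":0.01,"linear":[-0.16,0.014,0.035],"delta_rot":[0,0,-0.32]},{"fingers":0.01,"linear":[-0.172,0.015,0.039],"delta_rot":[0,-0.001,-0.331]},{"fingers":0.01,"linear":[-0.175,0.0155,0.039],"delta_rot":[0,-0.001,-0.331]},{"fingers":0.01,"linear":[-0.175,0.0155,0.039],"delta_rot":[0,-0.001,-0.331]},{"fingers":0.01,"linear":[-0.175,0.0155,0.039],"delta_rot":[0,-0.001,-0.331]}]'
python3 - <<'E'
from h import *; from rig import robot
im=robot.get_image("scene"); tp=robot.get_image("top")
cv2.imwrite("pics/c.png",np.hstack([cv2.resize(im["frame"][130:330,60:260],(400,400)),cv2.resize(tp["frame"][190:370,70:250],(400,400))]))
go(.4746,-.2906,.06,1.445)
E
```

```text
clock: 24.5
position: [0.4757, -0.2882, 0.1005]
eef_rot: [3.141, -0.002, 1.44]
wrist_force: [0.1, 0.0, -0.1]
width: 0.27
finger_force: 25.0
at [ 0.476  -0.2878  0.1007] [ 3.140e+00 -1.000e-03  1.441e+00] j6 -0.54 lin [-0.003  -0.0011  0.0407] rot [ 0.001 -0.001 -0.004] t 24.6
```

View pics/c.png

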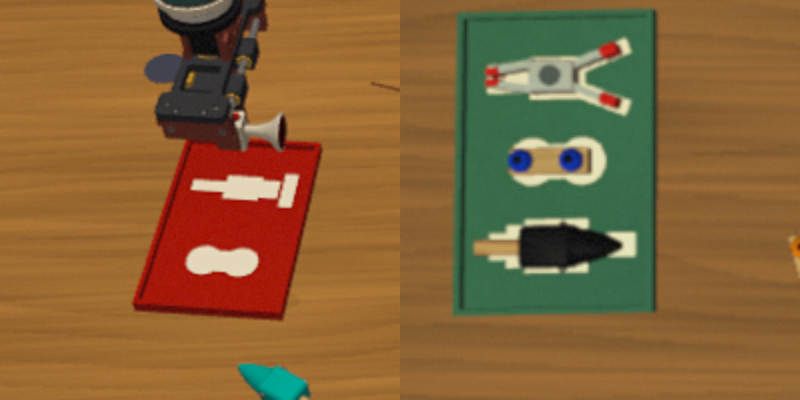

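All three green-tray items lie on their outlines: clamp at right-half (550,75), eyes (547,160), crow beak (560,245). They look shifted left, which is partly parallax, so I'll measure them.

```bash
cat > g.py <<'E'
from h import *; from rig import robot
im=robot.get_image("top"); f=im["frame"]; H,S,V=cv2.split(cv2.cvtColor(f,cv2.COLOR_BGR2HSV)); H=H.astype(int)
Y,X=np.mgrid[:480,:640]
def box(x0,y0,x1,y1): return (X>=x0)&(X<x1)&(Y>=y0)&(Y<y1)
def rep(n,P):
    c,u,a,b,w=axis(P); print(n,"c",c.round(4),"mid",(c+u*(a+b)/2).round(4),"ang",np.arctan2(u[1],u[0]).round(3),"len",round(b-a,4),"w",w.round(4))
for c,a,k in blobs((V<50)&box(95,285,185,325),50): print("crow",c,a); rep("  black",wpts(im,k,.02))
for c,a,k in blobs((H>105)&(H<130)&(S>100)&box(95,240,185,285),15): print("blue",a,ray(im,c,.024))
red=((H<6)|(H>174))&(S>150)
for c,a,k in blobs(red&box(95,195,185,245),3): print("clamp red",a,c.round(1),ray(im,c,.017))
go(.4746,-.2906,.06,1.445)
E
python3 g.py
```

```text
crow [142.70387597 300.37364341] 645
  black c [0.4783 0.304 ] mid [0.4785 0.2986] ang -1.533 len 0.0733 w 0.0299
blue 74 [0.54260969 0.29913324]
blue 76 [0.54138541 0.33741849]
clamp red 42 [163.6 212.2] [0.62689027 0.27567256]
clamp red 33 [111.2 224.2] [0.60517967 0.36351474]
clamp red 34 [163.7 234.6] [0.58893791 0.27402221]
at [ 0.476  -0.2878  0.1007] [ 3.140e+00 -1.000e-03  1.442e+00] j6 -0.54 lin [-0.003  -0.0011  0.0407] rot [ 0.001 -0.001 -0.003] t 24.6
```

The items are about 3 mm from nominal in y, which is good enough. Next I'll lower the trumpet.

```bash
python3 -m handwheel '[{"fingers":0.01,"linear":[-0.002,-0.001,0.015],"delta_rot":[0,0,-0.003]},{"fingers":0.01,"linear":[-0.002,-0.001,0.035],"delta_rot":[0,0,-0.003]},{"fingers":0.01,"linear":[-0.002,-0.001,0.055],"delta_rot":[0,0,-0.003]},{"fingers":0.01,"linear":[-0.002,-0.001,0.065],"delta_rot":[0,0,-0.003]},{"fingers":0.01,"linear":[-0.002,-0.001,0.07],"delta_rot":[0,0,-0.003]},{"fingers":0.01,"linear":[-0.002,-0.001,0.071],"delta_rot":[0,0,-0.003]},{"fingers":0.01,"linear":[-0.002,-0.001,0.071],"delta_rot":[0,0,-0.003]}]'
python3 -m handwheel '[{"fingers":0.01,"linear":[0,0,0.0005],"delta_rot":[0,0,0]},{"fingers":0.01,"linear":[0,0,0.001],"delta_rot":[0,0,0]},{"fingers":0.01,"linear":[0,0,0.001],"delta_rot":[0,0,0]}]'
```

```text
clock: 25.23
position: [0.4747, -0.2904, 0.0296]
eef_rot: [3.141, -0.001, 1.444]
wrist_force: [-0.6, -0.9, -1.0]
width: 0.271
finger_force: 25.0
clock: 25.48
position: [0.4748, -0.2908, 0.0291]
eef_rot: [3.14, -0.0, 1.444]
wrist_force: [0.9, -0.1, -0.4]
width: 0.269
finger_force: 25.0
```

```bash
python3 -m handwheel '[{"fingers":0.01,"linear":[0.001,0,0.0005],"delta_rot":[0,0,0]},{"fingers":0.01,"linear":[0.001,0,0.001],"delta_rot":[0,0,0]},{"fingers":0.01,"linear":[0.001,0,0.001],"delta_rot":[0,0,0]}]'
python3 -m handwheel '[{"fingers":0.01,"linear":[0,0,0.0005],"delta_rot":[0,0,0]},{"fingers":0.01,"linear":[0,0,0.001],"delta_rot":[0,0,0]},{"fingers":0.01,"linear":[0,0,0.001],"delta_rot":[0,0,0]}]'
```

```text
clock: 25.73
position: [0.4748, -0.2896, 0.028]
eef_rot: [3.14, -0.001, 1.444]
wrist_force: [-0.4, 0.4, 4.9]
width: 0.273
finger_force: 25.0
clock: 25.98
position: [0.4748, -0.2896, 0.028]
eef_rot: [3.14, -0.001, 1.444]
wrist_force: [-2.3, 1.8, 15.2]
width: 0.272
finger_force: 25.0
```

```bash
python3 -m handwheel '[{"fingers":0.01,"linear":[0,0,-0.001],"delta_rot":[0,0,0]},{"fingers":0.01,"linear":[0,0,-0.001],"delta_rot":[0,0,0]},{"fingers":0.042,"linear":[0,0,-0.001],"delta_rot":[0,0,0]},{"fingers":0.042,"linear":[0,0,-0.001],"delta_rot":[0,0,0]},{"fingers":0.042,"linear":[0,0,-0.001],"delta_rot":[0,0,0]},{"fingers":0.042,"linear":[0,0,-0.001],"delta_rot":[0,0,0]},{"fingers":0.042,"linear":[0,0,-0.02],"delta_rot":[0,0,0]},{"fingers":0.042,"linear":[0,0,-0.05],"delta_rot":[0,0,0]},{"fingers":0.042,"linear":[0,0,-0.085],"delta_rot":[0,0,0]}]'
python3 -c "
from h import go; go(.4607,.1188,.095,.307)"
```

```text
clock: 26.73
position: [0.473, -0.2884, 0.1104]
eef_rot: [-3.138, -0.004, 1.444]
wrist_force: [0.4, -0.3, -0.2]
width: 0.482
finger_force: 0.0
at [ 0.473  -0.2884  0.1104] [-3.138 -0.004  1.444] j6 -0.55 lin [ 0.4023 -0.0637  0.0171] rot [-5.000e-03 -1.000e-03  1.137e+00] t 26.7
```

```bash
python3 -m handwheel '[{"fingers":0.045,"linear":[0.03,-0.005,0],"delta_rot":[0,0,0.08]},{"fingers":0.045,"linear":[0.06,-0.01,0],"delta_rot":[0,0,0.17]},{"fingers":0.045,"linear":[0.09,-0.014,0],"delta_rot":[0,0,0.26]},{"fingers":0.045,"linear":[0.12,-0.019,0],"delta_rot":[0,0,0.35]},{"fingers":0.045,"linear":[0.15,-0.024,0],"delta_rot":[0,0,0.44]},{"fingers":0.045,"linear":[0.18,-0.029,0],"delta_rot":[0,0,0.53]},{"fingers":0.045,"linear":[0.21,-0.033,0],"delta_rot":[0,0,0.62]},{"fingers":0.045,"linear":[0.24,-0.038,0],"delta_rot":[0,0,0.71]},{"fingers":0.045,"linear":[0.27,-0.043,0.005],"delta_rot":[0,0,0.8]},{"fingers":0.045,"linear":[0.3,-0.048,0.01],"delta_rot":[0,0,0.9]},{"fingers":0.045,"linear":[0.335,-0.053,0.012],"delta_rot":[0,0,1.0]},{"fingers":0.045,"linear":[0.365,-0.058,0.015],"delta_rot":[0,0,1.08]}]'
python3 - <<'E'
from h import *
go(.4607,.1188,.06,.307)
E
```

```text
clock: 27.73
position: [0.4628, 0.0817, 0.0965]
eef_rot: [-3.141, -0.001, 0.359]
wrist_force: [0.7, 0.2, 0.3]
width: 0.511
finger_force: 0.0
at [0.4628 0.0817 0.0965] [-3.141e+00 -1.000e-03  3.590e-01] j6 1.24 lin [ 0.011  -0.0355  0.0366] rot [-0.001 -0.001  0.052] t 27.7
```

```bash
python3 -m handwheel '[{"fingers":0.045,"linear":[0.007,-0.023,0.005],"delta_rot":[0,0,0.03]},{"fingers":0.045,"linear":[0.011,-0.0355,0.015],"delta_rot":[0,0,0.052]},{"fingers":0.045,"linear":[0.011,-0.0355,0.036],"delta_rot":[0,0,0.052]},{"fingers":0.045,"linear":[0.011,-0.0355,0.036],"delta_rot":[0,0,0.052]},{"fingers":0.045,"linear":[0.011,-0.0355,0.036],"delta_rot":[0,0,0.052]},{"fingers":0.045,"linear":[0.011,-0.0355,0.036],"delta_rot":[0,0,0.052]}]'
python3 - <<'E'
from h import *
from rig import robot
im=robot.get_image("top"); cv2.imwrite("pics/d.png",cv2.resize(im["frame"][195:365,430:570],(560,680))[:600])
cv2.imwrite("pics/d.png",cv2.resize(im["frame"][195:365,430:570],(490,595)))
f=im["frame"]; H,S,V=cv2.split(cv2.cvtColor(f,cv2.COLOR_BGR2HSV)); H=H.astype(int)
Y,X=np.mgrid[:480,:640]; b=(X>455)&(X<545)&(Y>280)&(Y<335)
for c,a,k in blobs((S<60)&(V>100)&b,5): print("white",a,c.round(1))
for c,a,k in blobs((((H<6)|(H>174))&(S>150)&(V>150))&b,3): print("bright red",a,c.round(1),ray(im,c,.047))
go(.4607,.1188,.0165,.307)
E
```

```text
clock: 28.23
position: [0.4609, 0.1167, 0.0611]
eef_rot: [-3.141, -0.001, 0.311]
wrist_force: [0.7, 0.4, 0.3]
width: 0.511
finger_force: 0.0
white 63 [468.8 302.2]
white 81 [493.7 300.5]
white 13 [501.4 304.3]
white 6 [517.5 308. ]
white 92 [497.9 313.7]
white 6 [507.8 317.7]
bright red 2643 [496.3 303.5] [ 0.48246393 -0.27378854]
bright red 8 [500.9 308.1] [ 0.47518467 -0.28100767]
bright red 6 [506.5 309. ] [ 0.47392856 -0.28999249]
bright red 7 [512.  310.3] [ 0.47201462 -0.29876448]
bright red 21 [532.3 314.1] [ 0.46637517 -0.33117705]
bright red 11 [526.3 321.1] [ 0.45516509 -0.32131641]
bright red 17 [543.6 327.1] [ 0.44603048 -0.34877478]
bright red 3 [538.3 324.3] [ 0.4503174  -0.34047528]
bright red 8 [529.2 329.1] [ 0.44248249 -0.32586005]
at [0.4613 0.1166 0.0613] [-3.141e+00 -2.000e-03  3.110e-01] j6 1.36 lin [ 0.0001 -0.0023  0.0448] rot [-0.    -0.002  0.004] t 28.3
```

View pics/d.png

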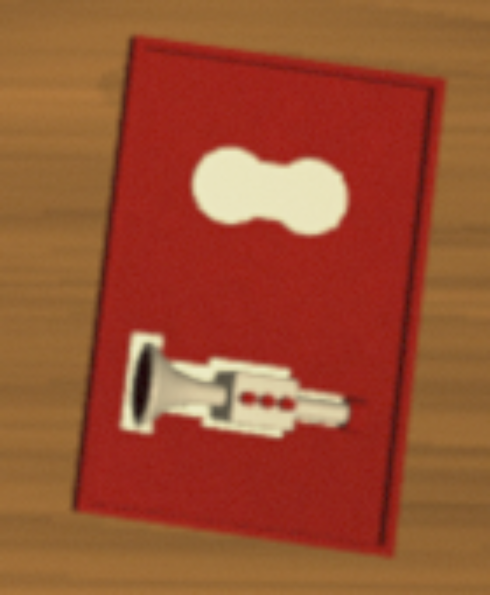

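The trumpet sits on its outline, with the bell at crop (145,385) and the buttons at (267,402). Its measured centre is (0.474,-0.290), within 1 mm. Next are the amber eyes.

```bash
python3 -m handwheel '[{"fingers":0.045,"linear":[0,-0.002,0.02],"delta_rot":[0,-0.001,0.004]},{"fingers":0.045,"linear":[0,-0.002,0.034],"delta_rot":[0,-0.001,0.004]},{"fingers":0.045,"linear":[0,-0.002,0.0425],"delta_rot":[0,-0.001,0.004]},{"fingers":0.045,"linear":[0,-0.002,0.0445],"delta_rot":[0,-0.001,0.004]},{"fingers":0.045,"linear":[0,-0.002,0.0445],"delta_rot":[0,-0.001,0.004]},{"fingers":0.01,"linear":[0,-0.002,0.0445],"delta_rot":[0,-0.001,0.004]},{"fingers":0.01,"linear":[0,-0.002,0.0445],"delta_rot":[0,-0.001,0.004]},{"fingers":0.01,"linear":[0,-0.002,0.0445],"delta_rot":[0,-0.001,0.004]},{"fingers":0.01,"linear":[0,-0.002,0.0445],"delta_rot":[0,-0.001,0.004]},{"fingers":0.01,"linear":[0,-0.002,0.0445],"delta_rot":[0,-0.001,0.004]},{"fingers":0.01,"linear":[0,-0.002,0.0445],"delta_rot":[0,-0.001,0.004]}]' 20
python3 -c "
from h import go; go(.5739,-.304,.13,1.445)"
```

```text
clock: 29.2
position: [0.4606, 0.119, 0.0167]
eef_rot: [-3.141, -0.001, 0.308]
wrist_force: [-1.0, -1.0, 6.4]
width: 0.224
finger_force: 20.0
at [0.4606 0.119  0.0167] [-3.141e+00 -1.000e-03  3.080e-01] j6 1.37 lin [-0.0201  0.4374 -0.1135] rot [ 0.000e+00 -1.000e-03 -1.137e+00] t 29.2
```

```bash
python3 -m handwheel '[{"fingers":0.01,"linear":[0,0,-0.015],"delta_rot":[0,0,0]},{"fingers":0.01,"linear":[0,0,-0.045],"delta_rot":[0,0,0]},{"fingers":0.01,"linear":[0,0.005,-0.08],"delta_rot":[0,0,-0.03]},{"fingers":0.01,"linear":[-0.001,0.03,-0.105],"delta_rot":[0,0,-0.11]},{"fingers":0.01,"linear":[-0.002,0.06,-0.113],"delta_rot":[0,0,-0.2]},{"fingers":0.01,"linear":[-0.004,0.09,-0.113],"delta_rot":[0,0,-0.29]},{"fingers":0.01,"linear":[-0.005,0.12,-0.113],"delta_rot":[0,0,-0.38]},{"fingers":0.01,"linear":[-0.007,0.15,-0.113],"delta_rot":[0,0,-0.47]},{"fingers":0.01,"linear":[-0.008,0.18,-0.113],"delta_rot":[0,0,-0.56]},{"fingers":0.01,"linear":[-0.01,0.21,-0.113],"delta_rot":[0,0,-0.65]},{"fingers":0.01,"linear":[-0.011,0.24,-0.113],"delta_rot":[0,0,-0.74]},{"fingers":0.01,"linear":[-0.012,0.265,-0.113],"delta_rot":[0,0,-0.82]}]'
python3 -c "
from h import go; go(.5739,-.304,.10,1.445)"
```

```text
clock: 30.2
position: [0.5293, -0.1393, 0.129]
eef_rot: [-3.141, -0.0, 1.132]
wrist_force: [0.5, 0.3, -0.4]
width: 0.224
finger_force: 20.0
at [ 0.5293 -0.1393  0.129 ] [-3.141 -0.     1.132] j6 0.06 lin [-0.1302  0.1104  0.0289] rot [-0.    -0.    -0.313] t 30.2
```

```bash
python3 -m handwheel '[{"fingers":0.01,"linear":[-0.02,0.017,0],"delta_rot":[0,0,-0.06]},{"fingers":0.01,"linear":[-0.045,0.037,0],"delta_rot":[0,0,-0.13]},{"fingers":0.01,"linear":[-0.07,0.058,0.005],"delta_rot":[0,0,-0.19]},{"fingers":0.01,"linear":[-0.095,0.08,0.01],"delta_rot":[0,0,-0.25]},{"fingers":0.01,"linear":[-0.115,0.098,0.018],"delta_rot":[0,0,-0.29]},{"fingers":0.01,"linear":[-0.127,0.108,0.025],"delta_rot":[0,0,-0.313]},{"fingers":0.01,"linear":[-0.13,0.11,0.04],"delta_rot":[0,0,-0.313]},{"fingers":0.01,"linear":[-0.13,0.11,0.06],"delta_rot":[0,0,-0.313]},{"fingers":0.01,"linear":[-0.13,0.11,0.07],"delta_rot":[0,0,-0.313]},{"fingers":0.01,"linear":[-0.13,0.11,0.07],"delta_rot":[0,0,-0.313]},{"fingers":0.01,"linear":[-0.13,0.11,0.07],"delta_rot":[0,0,-0.313]},{"fingers":0.01,"linear":[-0.13,0.11,0.07],"delta_rot":[0,0,-0.313]}]'
python3 -c "
from h import go; go(.5739,-.304,.0225,1.445)"
```

```text
clock: 31.2
position: [0.5732, -0.3017, 0.0597]
eef_rot: [3.141, -0.0, 1.441]
wrist_force: [0.3, -0.3, -1.0]
width: 0.22
finger_force: 20.0
at [ 0.5732 -0.3017  0.0597] [ 3.141 -0.     1.441] j6 -0.46 lin [-0.0022  0.001   0.0372] rot [ 0.001 -0.    -0.004] t 31.2
```

```bash
python3 -m handwheel '[{"fingers":0.01,"linear":[-0.002,0.001,0.012],"delta_rot":[0,0,-0.004]},{"fingers":0.01,"linear":[-0.002,0.001,0.025],"delta_rot":[0,0,-0.004]},{"fingers":0.01,"linear":[-0.002,0.001,0.033],"delta_rot":[0,0,-0.004]},{"fingers":0.01,"linear":[-0.002,0.001,0.036],"delta_rot":[0,0,-0.004]},{"fingers":0.01,"linear":[-0.002,0.001,0.037],"delta_rot":[0,0,-0.004]},{"fingers":0.01,"linear":[-0.002,0.001,0.037],"delta_rot":[0,0,-0.004]}]'
python3 -m handwheel '[{"fingers":0.01,"linear":[0,0,0.0005],"delta_rot":[0,0,0]},{"fingers":0.01,"linear":[0,0,0.001],"delta_rot":[0,0,0]},{"fingers":0.01,"linear":[0,0,0.001],"delta_rot":[0,0,0]}]'
```

```text
clock: 31.7
position: [0.5727, -0.3034, 0.0217]
eef_rot: [-3.14, -0.001, 1.445]
wrist_force: [-0.8, 0.5, 2.1]
width: 0.227
finger_force: 20.0
clock: 31.95
position: [0.5727, -0.3034, 0.0216]
eef_rot: [-3.14, -0.001, 1.445]
wrist_force: [-3.6, 1.9, 10.6]
width: 0.223
finger_force: 20.0
```

Contact made; I'll release, retreat well clear (up and back) and check everything.

```bash
python3 -m handwheel '[{"fingers":0.01,"linear":[0,0,-0.001],"delta_rot":[0,0,0]},{"fingers":0.01,"linear":[0,0,-0.001],"delta_rot":[0,0,0]},{"fingers":0.04,"linear":[0,0,-0.001],"delta_rot":[0,0,0]},{"fingers":0.04,"linear":[0,0,-0.001],"delta_rot":[0,0,0]},{"fingers":0.04,"linear":[0,0,-0.001],"delta_rot":[0,0,0]},{"fingers":0.04,"linear":[0,0,-0.001],"delta_rot":[0,0,0]},{"fingers":0.04,"linear":[0,0,-0.025],"delta_rot":[0,0,0]},{"fingers":0.04,"linear":[0,0,-0.055],"delta_rot":[0,0,0]},{"fingers":0.04,"linear":[0,0,-0.09],"delta_rot":[0,0,0]},{"fingers":0.04,"linear":[0.03,0,-0.1],"delta_rot":[0,0,0]},{"fingers":0.04,"linear":[0.06,-0.02,-0.11],"delta_rot":[0,0,0]}]'
python3 -m handwheel '[{"fingers":0.04,"linear":[0.03,-0.01,0],"delta_rot":[0,0,0]},{"fingers":0.04,"linear":[0.06,-0.02,0],"delta_rot":[0,0,0]},{"fingers":0.04,"linear":[0.09,-0.03,0],"delta_rot":[0,0,0]},{"fingers":0.04,"linear":[0.12,-0.04,0],"delta_rot":[0,0,0]},{"fingers":0.04,"linear":[0.15,-0.05,0],"delta_rot":[0,0,0]},{"fingers":0.04,"linear":[0.18,-0.06,0],"delta_rot":[0,0,0]},{"fingers":0.04,"linear":[0.21,-0.07,0],"delta_rot":[0,0,0]},{"fingers":0.04,"linear":[0.23,-0.075,0],"delta_rot":[0,0,0]},{"fingers":0.04,"linear":[0.24,-0.075,0],"delta_rot":[0,0,0]},{"fingers":0.04,"linear":[0.24,-0.075,0],"delta_rot":[0,0,0]}]'
python3 - <<'E'
from h import *; from rig import robot
im=robot.get_image("top"); cv2.imwrite("pics/e.png",im["frame"])
f=im["frame"]; H,S,V=cv2.split(cv2.cvtColor(f,cv2.COLOR_BGR2HSV)); H=H.astype(int)
Y,X=np.mgrid[:480,:640]
for c,a,k in blobs((H>7)&(H<22)&(S>180)&(V>150)&(X>475)&(X<540)&(Y>225)&(Y<275),8): print("amber",a,c,ray(im,c,.024))
for c,a,k in blobs((H>105)&(H<130)&(S>100)&(X>95)&(X<185)&(Y>240)&(Y<285),15): print("blue",a,ray(im,c,.024))
E
```

```text
clock: 32.87
position: [0.5659, -0.2445, 0.1339]
eef_rot: [3.133, 0.002, 1.443]
wrist_force: [0.7, 0.7, -0.2]
width: 0.457
finger_force: 0.0
clock: 33.7
position: [0.5171, 0.0071, 0.1313]
eef_rot: [3.141, -0.001, 1.447]
wrist_force: [0.3, -0.3, -0.9]
width: 0.459
finger_force: 0.0
amber 73 [496.90410959 247.53424658] [ 0.57469969 -0.28264744]
amber 68 [519.67647059 250.73529412] [ 0.56992831 -0.32023138]
blue 74 [0.54269904 0.299182  ]
blue 76 [0.54138541 0.33741849]
```

View pics/e.png

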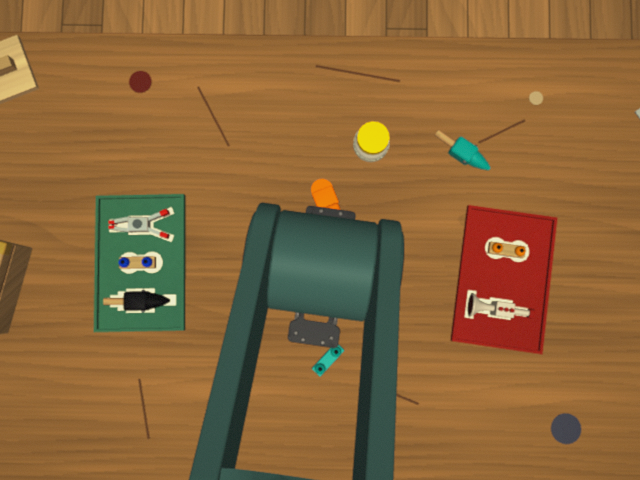

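The top view shows both kits in place: clamp (141,224), blue eyes (137,263) and crow beak (140,301) in green; amber eyes (508,249) and trumpet (500,308) in red. All are within about 3 mm of their outlines. The duck beak, jar and turquoise look-alikes haven't moved, so I'm handing in.

```bash
python3 -c "
from rig import robot; print(robot.close_job())"
```

```text
the job is handed in; nothing more can be done
None
```

Both kits are made up and handed in at about 34 s: all five pieces lie flat along their own outlines, within about 3 mm of centre by the camera, and the duck beak, glue jar and turquoise look-alikes were left alone.

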